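# Eject the pill jar and catch it with the other finger

## Task

Two spring feeders stand on the medicine trolley; work the one loaded with the round pill jar. With one fingertip press its ejector paddle all the way down, and with the other finger, waiting in the lane, stop the jar as the spring shoots it out, before it slides off the lane's open end; do not grasp, lift or tip the jar, and leave the other feeder with its carton and everything else on the trolley alone. Finish while holding: the paddle still held down by one finger and the jar standing out in the lane, clear of the gate, held back by the other.

Things in the scene. Friction and masses are not known exactly. Their poses are not given: they have to be found in the camera images.
- feeder: Feeder with the round jar, fixed: bare metal lane 210 long along x. Origin: underside, at mid-length on the lane's centre line; z up, open end at x = -105 (-x), ejector paddle on the +y side. Floor at z = 25, 48 wide; side walls 3 thick, tops at z = 37. Back plate at +x to z = 60. At the start the jar's axis is at x = 35, y = 0, held between pusher and gate. (lengths in mm)
- feeder_pad (a point): Centre of the top of that feeder's ejector paddle, a plain white plate 40 (x) by 36 (y); in the feeder's frame at x = -60, y = 62, z = 50 up, z = 40 fully down. Axes as the feeder's. A finger on the fully pressed paddle is 15 above the lane floor, 3 above the walls and 27 below the jar's top, so the other finger, level with it, passes over the wall and blocks the jar. (lengths in mm)
- feeder_paddle (a joint): How far that paddle is pressed, in m: 0 up, 0.010 fully down. Spring: about 2 N to start, 5 N fully down, plus up to about 2 N rubbing of the gate on the jar; springs back when let go.
- feeder_gate (a point): Middle of the upper edge of the gate, a steel strip across the lane (feeder frame x = 9 to 13, 8 above the floor) that holds the jar back. It is part of the paddle and sinks with it: 7 to 8 down, the jar is free. (lengths in mm)
- feeder_lane (a point): Point on that lane's floor straight across from the paddle (feeder frame x = -60, y = 0, z = 25), 62 from the paddle's centre along y; axes as the feeder's. A good place for the catching finger: the jar stops clear of the gate. The jar counts as caught with its axis at feeder x from -14 to -88. (lengths in mm)
- feeder_face (a point): Centre of the pusher's face behind the jar (feeder frame x = 56 at first, y = 0, z = 37; top at z = 48). Its damped spring (2.2 N at first, 1.5 N farther out) drives the freed jar towards -x at about 0.2 m/s and off the open end in about 0.8 s. (lengths in mm)
- jar_mid (a point): Centre (half-way up) of the round pill jar (amber glass, white cap, paper label), 42 in diameter, 42 high, about 60 g, loose, standing upright in the feeder's lane. (lengths in mm)
- feeder2: The other feeder, of the same make and size, loaded with a square carton: to be left alone. Origin and axes as for the first. Either of the two may stand on the left. (lengths in mm)
- feeder2_paddle (a joint): How far the other feeder's paddle is pressed, in m (0 up): to be left alone.
- carton_mid (a point): Centre of the square paper carton, 42 by 40 by 42 high, in the other feeder: to be left alone. (lengths in mm)
- spare_jar: A jar of the same kind (42 by 42) standing on the trolley top between the feeders, to be left alone; origin under its centre. (lengths in mm)
- cup: Small steel medicine cup, 44 across, 34 high, between the feeders, nearer the robot; origin under its centre. Leave alone. (lengths in mm)
- tape: Roll of tape lying flat, 66 across, 22 high; origin under its centre. Leave alone. (lengths in mm)
- torch: Pen torch lying flat, 125 long along its x, 15 high; origin under its middle. Leave alone. (lengths in mm)
- vial: Amber glass medicine jar, 36 across, 70 high; origin under its centre. Leave alone. (lengths in mm)
- spray: White bottle, 48 across, 120 high; origin under its centre. Leave alone. (lengths in mm)
Mind the look-alikes: they are no part of the job. What is shaped like the part that bears jar_mid but red is not meant.

How it is judged:
By the outcome, as a careful person would: the job done as asked, in the order asked, and still so for the second after the job is handed in, while the arm keeps its last pose, push and grip.
It also fails if it takes over 32 s, if anything falls off the work surface, if the arm or the gripper's body presses on something with over 40 N, if the wrist force passes 120 N, or if a joint passes its speed limit or range.

## Robot

A 6-joint arm with a two-finger parallel gripper is mounted at the origin on the work surface. World frame = base frame: x ahead of the robot, y to its left, z up, the work surface at z = 0. Lengths are in m, angles in degrees, forces in N, time in s.
With the tool pointing down it reaches from about 0.375 to 0.9 m from the base axis. Payload 3.1 kg.
Tool frame: the origin (TCP) lies between the finger pads; the fingertips stand 22 mm ahead of it and the grasp point (between the pads) lies 3 mm ahead of it (bot.tip_extent is the distance from the TCP to the fingertips, in m); y points along the fingers, z is the direction in which the jaws open and shut, and the axes are right-handed (so a half turn about y gives the same grasp; the last joint's range is limited). The gripper opens to 87 mm and grips with 3 to 60 N. Pads are 19 mm wide; open, the fingers measure 117 mm over their backs; the gripper's body (75 mm by 190 mm) begins 51 mm behind the grasp point.
Start: joints at [59.845, 30.224, 82.088, -0, 67.689, -10.227], TCP at [0.213, 0.588, 0.245] pointing down, gripper open.
Joint ranges: [-176.69, 176.69], [-43.24, 126.21], [12.49, 139.97], [-82, 262], [0, 151.66], [-163.58, 163.58]. Speed limits (degrees/s): [159.86, 159.86, 180, 180, 180, 180].

## Interface

Orientations are given as a 3x3 rotation matrix whose columns are the frame's x, y, z axes.
In Python, from rig import bot, eyes, models gives the robot as it stands. The module is installed in compiled form; this text tells all that it offers.
- The arm moves only by the tool arm_command, never from a script. Its arguments are lists of equal length, an entry for each row: "translation": the shift along the tool's x, y, z each as a share of 0.08 m, from -1 to 1, a list of three; "rotation": the turn, a rotation vector about the tool's x, y, z each as a share of 60 degrees, from -1 to 1, a list of three; "grip": the closure, from -1 (fully open) to 1 (shut), so that 0 is half open. In form: {"translation": [[x, y, z], ...], "rotation": [[rx, ry, rz], ...], "grip": [grip, ...]}. A call has 1 to 5 rows; each row is the pose to reach, as a shift and turn from the pose commanded when the call began, along the tool's axes at that moment; what a row does not reach only later rows make up. A row lasts 1/10 s, in which the tool goes at most 50 mm and 8.59 degrees, less where a joint would pass 70% of its speed; a pose out of reach is approached as far as the arm can. A call with a number of a shift or a turn outside -1 to 1 is refused whole. A call with a gripper value outside its range is refused whole. The fingers move at their own pace and stop on an object; the grip force is fixed at half the most. Time passes only in rows, so rows that repeat a pose let the fingers close. It gives the time, the measured TCP pose, the force and the opening at its end, in the units of the state.
- bot.read_state(): the state, without advancing time (a new reading comes with each control period).
- eyes.capture(name): name is "scene" or "top" or "wrist"; returns a dict with "image" (384x512x3 uint8, blue, green, red), "mtx" (3x3 intrinsics, pixels), "rvec" (rotation vector, rad) and "tvec" (3), from world to camera coordinates, as OpenCV has them; the wrist camera has in their place "hand_eye" (4x4, takes a point from camera to tool coordinates, whose origin is the TCP and whose axes are the tool frame's). Camera axes: x right, y down, z forward; pixel columns grow to the right and rows downward; lengths in m; the calibration is good to about 2 mm. A picture is of the moment at which its call begins: read the wrist's pose just before it. There is no depth.
- bot.hand_in(): hands the job in, once; it reports no verdict.
Trained networks look in the newest picture that a camera, given by its name, has taken for a name from the list of things; names that differ only in an ending like _2 or _b are one class to them, and where a whole thing is asked for, a point or a joint stands for the part that bears it (a point fixed in the world has none). Each returns a list of dicts, best first, with "conf" (0 to 1); they miss things now and then, are a little off and sometimes report something else, mostly with a low value. They report only what shows in the picture. A call takes as long as a camera call. They do not tell look-alikes from the thing itself.
- models.recognise(camera, thing): "extent" ([left, top, right, bottom] as shares, 0 to 1, of the picture: columns of its width, rows of its height, round what is visible of it).
- models.spot_point(camera, thing): "point" ([column, row] as shares, 0 to 1, of the picture: columns of its width, rows of its height: a listed point, or the origin of a listed thing).
The state is a dict: "time_s": time; "joint_positions": joint angles; "qvel": joint speeds; "tau": joint torques, N m; "position": TCP position; "tcp_rot": TCP orientation; "force": force on the tool from outside, world axes, zero at the start; "moment": the same for the moment, N m; "opening": opening from 0.0 (shut) to 1.0 (fully open).
Only numpy, scipy, OpenCV 4.12 (cv2) and the standard library are available. Lean on these libraries where they do the work, as an engineer would, in place of code of your own. Each camera call takes 0.05 s, during which the arm holds its last target. There are 200 camera calls.

## Working session

There is one attempt and no reset: what is moved stays moved. The work goes in short steps, Python scripts to look and compute and a tool call to move; the robot and the scene stay as the last step left them, time stands still between calls to the robot, and variables do not carry over. Pictures are saved under pics/ and viewed, about 8 in all and at most 12, crops included, and the job is handed in when it is done.

Besides the shell and the picture viewer there is one more tool, called after "Emit:" as name(argument=value, ...) on one line, values as JSON. arm_command: Moves the arm, as the interface text tells. Shift numbers are shares of 0.08 m and turn numbers shares of 60 degrees, none past 1 either way. Its arguments: {"type":"object","properties":{"translation":{"type":"array"},"rotation":{"type":"array"},"grip":{"type":"array"}},"required":["translation","rotation","grip"]}

```bash
mkdir -p pics
cat > h.py <<'E'
import numpy as np, cv2
from rig import bot, eyes, models
def cap(n):
    s=bot.read_state(); c=eyes.capture(n); 
    if 'hand_eye' in c:
        T=np.eye(4);T[:3,:3]=s['tcp_rot'];T[:3,3]=s['position']
        W=T@np.array(c['hand_eye']); R=W[:3,:3].T; t=-R@W[:3,3]
    else:
        R=cv2.Rodrigues(np.array(c['rvec'],float))[0]; t=np.array(c['tvec'],float).ravel()
    return c['image'],np.array(c['mtx']),R,t
def atz(p,K,R,t,z):
    d=R.T@np.linalg.inv(K)@np.array([p[0],p[1],1.]); o=-R.T@t
    return o+d*(z-o[2])/d[2]
def proj(X,K,R,t):
    c=R@np.asarray(X,float)+t; q=K@c; return q[:2]/q[2]
E
python3 - <<'E'
from h import *
s=bot.read_state(); print(s['time_s'],s['position'],np.round(s['tcp_rot'],3),s['force'],s['opening'])
H={'feeder':0,'feeder2':0,'feeder_pad':.05,'feeder_gate':.033,'feeder_lane':.025,'feeder_face':.037,'jar_mid':.046,'carton_mid':.046,'spare_jar':0,'cup':0}
for n in ['top','scene']:
    im,K,R,t=cap(n); cv2.imwrite(f'pics/{n}0.png',im)
    for th,z in H.items():
        for d in models.spot_point(n,th)[:4]:
            p=np.array(d['point'])*[512,384]; print(n,th,round(d['conf'],2),p.round(),atz(p,K,R,t,z).round(3))
E
```

```text
0.0 [0.21264193 0.58698285 0.24358752] [[ 0.94  -0.001  0.341]
 [-0.341 -0.002  0.94 ]
 [-0.    -1.    -0.002]] [0.66842352 0.1964014  0.02564729] 0.9983866395783437
top feeder 0.63 [313. 205.] [ 0.541 -0.177  0.   ]
top feeder 0.58 [206. 209.] [0.524 0.179 0.   ]
top feeder2 0.63 [313. 205.] [ 0.541 -0.177  0.   ]
top feeder2 0.58 [206. 209.] [0.524 0.179 0.   ]
top feeder_pad 0.44 [188. 232.] [0.444 0.228 0.05 ]
top feeder_gate 0.21 [315. 209.] [ 0.526 -0.18   0.033]
top feeder_lane 0.84 [208. 227.] [0.463 0.168 0.025]
top feeder_lane 0.4 [131. 226.] [0.461 0.418 0.025]
top feeder_face 0.39 [203. 192.] [0.575 0.186 0.037]
top jar_mid 0.63 [208. 158.] [0.688 0.172 0.046]
top jar_mid 0.59 [205. 200.] [0.547 0.178 0.046]
top jar_mid 0.56 [176. 159.] [0.682 0.277 0.046]
top jar_mid 0.54 [171. 188.] [0.588 0.289 0.046]
top carton_mid 0.74 [316. 191.] [ 0.583 -0.182  0.046]
top spare_jar 0.61 [257. 180.] [0.624 0.008 0.   ]
top cup 0.51 [254. 225.] [0.472 0.016 0.   ]
scene feeder 0.96 [196. 177.] [ 0.537 -0.183  0.   ]
scene feeder 0.59 [318. 218.] [0.514 0.168 0.   ]
scene feeder2 0.96 [196. 177.] [ 0.537 -0.183  0.   ]
scene feeder2 0.59 [318. 218.] [0.514 0.168 0.   ]
scene feeder_pad 0.67 [350. 191.] [0.435 0.217 0.05 ]
scene feeder_lane 0.94 [323. 195.] [0.46  0.156 0.025]
scene feeder_lane 0.5 [321. 224.] [0.54  0.183 0.025]
scene feeder_face 0.65 [318. 231.] [0.567 0.183 0.037]
scene jar_mid 0.81 [318. 224.] [0.553 0.178 0.046]
scene jar_mid 0.64 [297. 275.] [0.695 0.181 0.046]
scene jar_mid 0.58 [335. 290.] [0.692 0.271 0.046]
scene jar_mid 0.56 [356. 261.] [0.606 0.293 0.046]
scene carton_mid 0.86 [187. 176.] [ 0.566 -0.185  0.046]
scene spare_jar 0.71 [320. 222.] [0.522 0.176 0.   ]
scene spare_jar 0.58 [244. 232.] [0.629 0.011 0.   ]
scene cup 0.47 [267. 185.] [0.478 0.005 0.   ]
```

Run:
```python
import cv2,numpy as np
a=cv2.imread('pics/top0.png')[130:270,100:350];b=cv2.imread('pics/scene0.png')[130:330,150:400]
cv2.imwrite('pics/v1.png',np.vstack([cv2.resize(a,(500,280),interpolation=2),cv2.resize(b,(375,300),interpolation=2).repeat(1,0) if 0 else cv2.copyMakeBorder(cv2.resize(b,(375,300),interpolation=2),0,0,0,125,0)]))
```

```text
(no output)
```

View pics/v1.png

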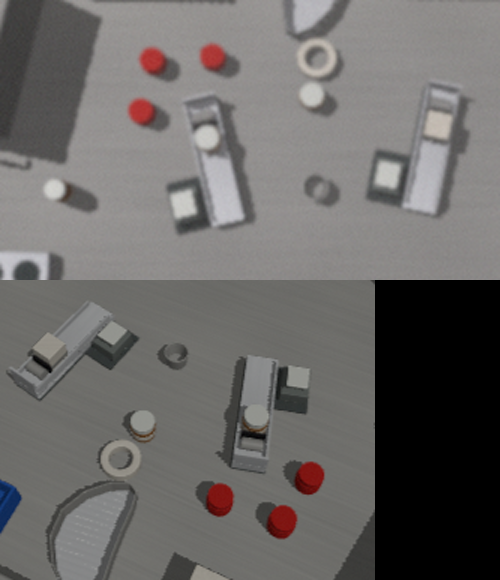

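The jar's feeder is the left one (y ≈ +0.17), with the open end toward the robot and a yaw of about 14°. The three red jars are decoys. I'm moving above it now.

Emit:
arm_command(translation=[[0.5,0,-0.4],[1,0,-0.8],[1,0,-0.8]], rotation=[[0,0,0],[0,0,0],[0,0,0]], grip=[-0.08,-0.08,-0.08])

```text
time_s: 1.4
position: [0.2682, 0.4959, 0.2443]
tcp_rot: [[0.939, -0.001, 0.345], [-0.345, -0.004, 0.939], [0.001, -1.0, -0.004]]
force: [-0.3, 0.7, 0.1]
opening: 0.811
```

Emit:
arm_command(translation=[[0.5,0,-0.4],[1,0,-0.8],[1,0,-0.8]], rotation=[[0,0,0],[0,0,0],[0,0,0]], grip=[-0.08,-0.08,-0.08])

```text
time_s: 1.7
position: [0.322, 0.4093, 0.2446]
tcp_rot: [[0.938, 0.0, 0.346], [-0.346, -0.002, 0.938], [0.001, -1.0, -0.002]]
force: [-0.0, 0.3, -0.5]
opening: 0.577
```

Emit:
arm_command(translation=[[0.5,0,-0.4],[1,0,-0.8],[1,0,-0.8]], rotation=[[0,0,0],[0,0,0],[0,0,0]], grip=[-0.08,-0.08,-0.08])

```text
time_s: 2.0
position: [0.376, 0.3226, 0.2448]
tcp_rot: [[0.938, 0.002, 0.346], [-0.346, -0.001, 0.938], [0.002, -1.0, -0.0]]
force: [-0.7, -0.4, -1.1]
opening: 0.541
```

Emit:
arm_command(translation=[[0.5,0,-0.4],[1,0,-0.8],[1,0,-0.8],[1,0,-0.8],[1,0,-0.8]], rotation=[[0,-0.14,0],[0,-0.28,0],[0,-0.42,0],[0,-0.56,0],[0,-0.56,0]], grip=[-0.08,-0.08,-0.08,-0.08,-0.08])

```text
time_s: 2.5
position: [0.4269, 0.2386, 0.2447]
tcp_rot: [[0.972, 0.0, -0.237], [0.237, 0.001, 0.972], [0.001, -1.0, 0.001]]
force: [0.6, -0.2, -0.6]
opening: 0.537
```

Run:
```python
from h import *
s=bot.read_state(); print(s['time_s'],s['position'],s['opening'])
im,K,R,t=cap('wrist'); cv2.imwrite('pics/w1.png',im); np.savez('w1.npz',K=K,R=R,t=t)
print('cam',(-R.T@t).round(3), 'axes',R.round(2))
H={'feeder':0,'feeder_pad':.05,'feeder_gate':.033,'feeder_lane':.025,'feeder_face':.037,'jar_mid':.046}
for th,z in H.items():
    for d in models.spot_point('wrist',th)[:2]:
        p=np.array(d['point'])*[512,384]; print(th,round(d['conf'],2),p.round(),atz(p,K,R,t,z).round(4))
```

```text
2.5 [0.4269156  0.23858133 0.24467234] 0.5372137642277732
cam [0.351 0.22  0.385] axes [[-0.24  0.97  0.  ]
 [ 0.93  0.23  0.29]
 [ 0.28  0.07 -0.96]]
feeder 0.86 [192. 214.] [0.5171 0.1676 0.    ]
feeder_pad 0.8 [233. 184.] [0.4466 0.2153 0.05  ]
feeder_gate 0.86 [193. 231.] [0.5262 0.178  0.033 ]
feeder_lane 0.8 [186. 179.] [0.4612 0.1546 0.025 ]
jar_mid 0.73 [188. 255.] [0.5562 0.179  0.046 ]
jar_mid 0.54 [191. 232.] [0.5224 0.1776 0.046 ]
```

View pics/w1.png

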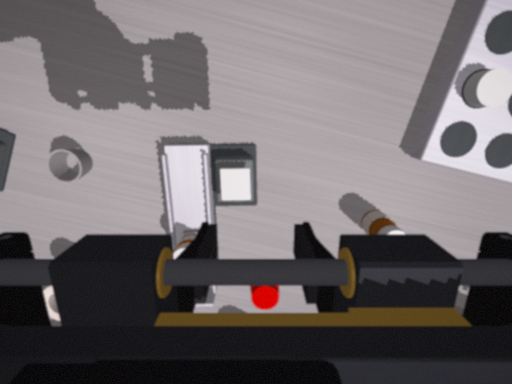

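Run:
```python
from h import *
d=np.load('w1.npz');K,R,t=d['K'],d['R'],d['t'];im=cv2.imread('pics/w1.png')
g=cv2.cvtColor(im,6); hsv=cv2.cvtColor(im,cv2.COLOR_BGR2HSV)
roi=np.zeros_like(g);roi[158:205,214:256]=1
m=((g>190)&(roi>0)).astype(np.uint8)
print('pad px',m.sum())
c=max(cv2.findContours(m,0,1)[0],key=cv2.contourArea)
w=np.array([atz(p,K,R,t,.05)[:2] for p in c[:,0].astype(float)]).astype(np.float32)
print('pad rect',cv2.minAreaRect(w*1000))
X=np.array([[-.06,.062],[-.06,0],[.011,0],[.035,0],[0,0]]);Y=np.array([[.4466,.2153],[.4612,.1546],[.5262,.178],[.5562,.179],[.5171,.1676]])
mx,my=X.mean(0),Y.mean(0);A=(X-mx);B=(Y-my)
th=np.arctan2((A[:,0]*B[:,1]-A[:,1]*B[:,0]).sum(),(A*B).sum());r=np.array([[np.cos(th),-np.sin(th)],[np.sin(th),np.cos(th)]])
o=my-r@mx;print('yaw',np.degrees(th),'o',o,'res',(Y-(X@r.T+o)).round(4).tolist())
# overlay of model
v=cv2.resize(im[120:270,140:290],(600,600),interpolation=cv2.INTER_CUBIC)
def dr(pts,z,col):
    q=[((proj([*(r@np.array(p)+o),z],K,R,t)-[140,120]+.5)*4).astype(int).tolist() for p in pts]
    cv2.polylines(v,[np.array(q)],True,col,1)
dr([(-.08,.044),(-.04,.044),(-.04,.08),(-.08,.08)],.05,(0,0,255))
dr([(-.105,-.027),(.105,-.027),(.105,.027),(-.105,.027)],.037,(0,255,0))
dr([(-.105,-.024),(.05,-.024),(.05,.024),(-.105,.024)],.025,(255,0,0))
cv2.imwrite('pics/v2.png',v)
```

```text
pad px 900
pad rect ((445.63751220703125, 218.35073852539062), (37.51471710205078, 35.6143798828125), 13.659195899963379)
yaw 14.729471799606896 o [0.5189264  0.17067048] res [[0.0015, -0.0001], [0.0003, -0.0008], [-0.0034, 0.0045], [0.0034, -0.0006], [-0.0018, -0.0031]]
```

View pics/v2.png

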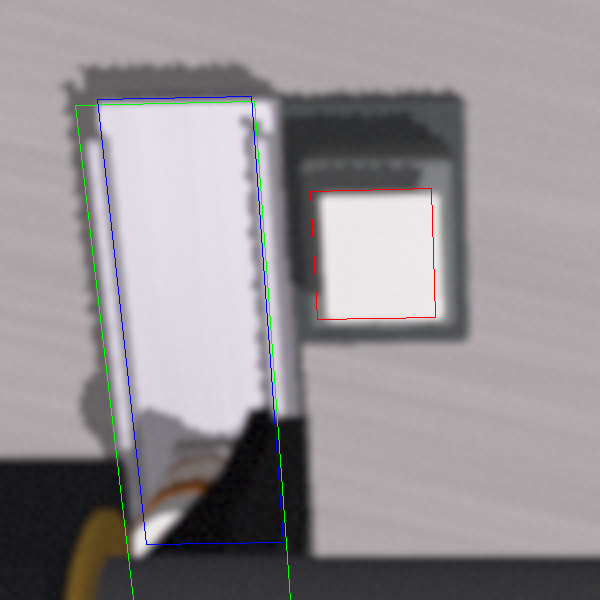

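The pad's white plate (pixels 218–250, 167–198) and the lane walls sit about 2 px right of the fitted model. I'm using the pad centre directly, (0.4456, 0.2184), with yaw 13.7°, which the tool already matches.

Emit:
arm_command(translation=[[0.08,0,-0.35],[0.17,0.3,-0.69],[0.17,0.8,-0.69],[0.17,1,-0.69],[0.17,1,-0.69]], rotation=[[0,0,0],[0,0,0],[0,0,0],[0,0,0],[0,0,0]], grip=[-0.08,-0.08,-0.08,-0.08,-0.08])

```text
time_s: 3.35
position: [0.4511, 0.187, 0.1624]
tcp_rot: [[0.972, -0.006, -0.235], [0.235, -0.001, 0.972], [-0.006, -1.0, 0.001]]
force: [0.2, -0.1, 0.6]
opening: 0.543
```

Emit:
arm_command(translation=[[0,0.3,0],[0,0.6,0],[0,0.85,0],[0,0.85,0],[0,0.85,0]], rotation=[[0,0,0],[0,0,0],[0,0,0],[0,0,0],[0,0,0]], grip=[-0.08,-0.08,-0.08,-0.08,-0.08])

```text
time_s: 3.85
position: [0.4535, 0.1878, 0.0974]
tcp_rot: [[0.972, 0.001, -0.237], [0.237, 0.0, 0.972], [0.001, -1.0, -0.0]]
force: [-0.1, -0.0, 1.0]
opening: 0.539
```

Run:
```python
from h import *
s=bot.read_state(); print(s['time_s'],s['position'],np.round(s['tcp_rot'],3).tolist(),s['force'],s['opening'])
ims=[]
for n in ['wrist','scene']:
    im,K,R,t=cap(n); cv2.imwrite(f'pics/{n}2.png',im)
    T=np.array(s['tcp_rot']);P=np.array(s['position'])
    for dz in(-.031,.031): print(n,'tip px',proj(P+T@[0,.022,dz],K,R,t).round())
    ims.append(im)
b=cv2.resize(ims[1][150:270,260:400],(512,439),interpolation=2)
cv2.imwrite('pics/v3.png',np.hstack([cv2.resize(ims[0],(400,300)),cv2.resize(b,(350,300))]))
```

```text
3.85 [0.45345961 0.18781551 0.09739504] [[0.972, 0.001, -0.237], [0.237, 0.0, 0.972], [0.001, -1.0, -0.0]] [-0.1126145  -0.02707443  1.00316736] 0.5385193476154913
wrist tip px [205. 237.]
wrist tip px [305. 237.]
scene tip px [326. 186.]
scene tip px [350. 190.]
```

View pics/v3.png

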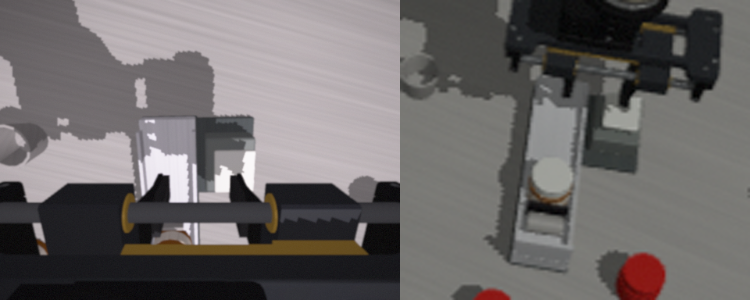

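Left finger is over the lane and the right one over the paddle, with the tips about 25 mm above it. I'm lowering them to just above the paddle and checking alignment.

Emit:
arm_command(translation=[[0,0.15,0],[0,0.26,0],[0,0.26,0],[0,0.26,0]], rotation=[[0,0,0],[0,0,0],[0,0,0],[0,0,0]], grip=[-0.08,-0.08,-0.08,-0.08])

```text
time_s: 4.35
position: [0.4525, 0.1873, 0.0753]
tcp_rot: [[0.972, -0.001, -0.236], [0.236, -0.0, 0.972], [-0.001, -1.0, 0.0]]
force: [-0.4, 0.5, 0.8]
opening: 0.537
```

Run:
```python
from h import *
s=bot.read_state(); print(s['time_s'],s['position'],s['force'],s['opening'])
im,K,R,t=cap('wrist'); cv2.imwrite('pics/wrist3.png',im)
P=np.array(s['position']);T=np.array(s['tcp_rot'])
v=cv2.resize(im[100:280,150:350],(800,600)[0:1]+(600,)) if 0 else cv2.resize(im[110:290,140:380],(800,600),interpolation=2)
for dz in(-.031,.031):
    q=[(((proj(P+T@[a*.0095,.022,dz+b*.0075],K,R,t)-[140,110])*3.333)).astype(int).tolist() for a,b in((1,1),(1,-1),(-1,-1),(-1,1))]
    cv2.polylines(v,[np.array(q)],True,(0,0,255),1)
for th,z in {'feeder_pad':.05,'feeder_lane':.025}.items():
    for d in models.spot_point('wrist',th)[:2]:
        p=np.array(d['point'])*[512,384]; w=atz(p,K,R,t,z); print(th,round(d['conf'],2),w.round(4),'tool',(T.T@(w-P)).round(4))
cv2.imwrite('pics/v4.png',v)
```

```text
4.35 [0.45245781 0.18733124 0.07532037] [-0.41211304  0.52783183  0.84778652] 0.5366144874108411
feeder_pad 0.86 [0.4437 0.2165 0.05  ] tool [-0.0016  0.0253  0.0304]
feeder_lane 0.63 [0.4616 0.1592 0.025 ] tool [ 0.0023  0.0503 -0.0295]
feeder_lane 0.56 [0.5361 0.1768 0.025 ] tool [ 0.0788  0.0502 -0.03  ]
```

View pics/v4.png

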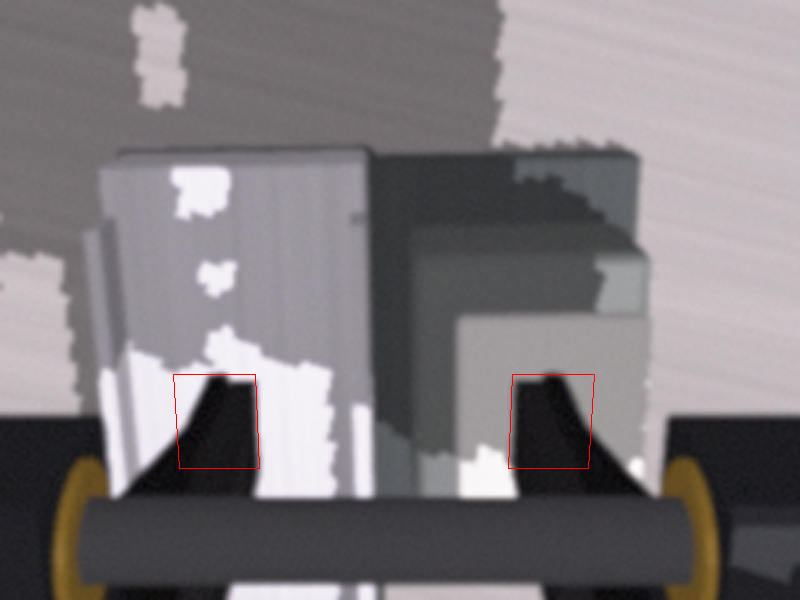

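Both tips are well placed (the tip footprint is a bit inboard, so I'm opening slightly). Now pressing.

Emit:
arm_command(translation=[[0,0,0],[0,0.06,0],[0,0.12,0],[0,0.18,0],[0,0.18,0]], rotation=[[0,0,0],[0,0,0],[0,0,0],[0,0,0],[0,0,0]], grip=[-0.2,-0.2,-0.2,-0.2,-0.2])

```text
time_s: 5.0
position: [0.4535, 0.1871, 0.0621]
tcp_rot: [[0.972, 0.001, -0.237], [0.237, -0.0, 0.972], [0.001, -1.0, -0.0]]
force: [-0.8, -3.4, 12.4]
opening: 0.595
```

Run:
```python
from h import *
s=bot.read_state(); print(s['time_s'],s['position'],s['force'],s['opening'])
```

```text
5.0 [0.45351779 0.18714792 0.06214527] [-0.83763432 -3.43402761 12.35714425] 0.5945808860099111
```

Emit:
arm_command(translation=[[0,0,0],[0,0,0],[0,0,0],[0,0,0],[0,0,0]], rotation=[[0,0,0],[0,0,0],[0,0,0],[0,0,0],[0,0,0]], grip=[-0.2,-0.2,-0.2,-0.2,-0.2])

```text
time_s: 5.5
position: [0.4534, 0.1871, 0.0621]
tcp_rot: [[0.972, 0.001, -0.236], [0.236, -0.0, 0.972], [0.001, -1.0, -0.0]]
force: [-0.7, -3.4, 11.1]
opening: 0.6
```

Run:
```python
from h import *
s=bot.read_state(); print(s['time_s'],s['position'],s['force'],s['opening'])
fy=np.array([-.237,.9715]);fx=np.array([.9715,.237]);o=np.array([.4456,.2184])-.062*fy+.06*fx;print('o',o)
ims=[]
for n in ['wrist','scene']:
    im,K,R,t=cap(n); ims.append(im)
    for th,z in {'jar_mid':.046,'feeder_pad':.04,'feeder_face':.037}.items():
        for d in models.spot_point(n,th)[:4]:
            p=np.array(d['point'])*[512,384]; w=atz(p,K,R,t,z)[:2]-o; print(n,th,round(d['conf'],2),p.round(),'feeder',(w@fx).round(4),(w@fy).round(4))
a=cv2.resize(ims[0][110:290,140:380],(400,300),interpolation=2)
b=cv2.resize(ims[1][150:270,260:400],(400,343),interpolation=2)
cv2.imwrite('pics/v5.png',np.hstack([cv2.copyMakeBorder(a,0,43,0,0,0),b]))
```

```text
5.5 [0.45342955 0.18708305 0.06211579] [-0.73692083 -3.40234906 11.06804197] 0.5997382389736717
o [0.518584 0.172387]
wrist jar_mid 0.9 [210. 290.] feeder -0.0254 0.0009
wrist feeder_pad 0.89 [306. 236.] feeder -0.0603 0.0612
wrist feeder_face 0.45 [207. 289.] feeder -0.0201 -0.0029
scene jar_mid 0.65 [323. 205.] feeder -0.0216 0.001
scene jar_mid 0.64 [293. 274.] feeder 0.1733 -0.0434
scene jar_mid 0.55 [337. 289.] feeder 0.1882 0.0594
scene jar_mid 0.52 [358. 261.] feeder 0.1105 0.1006
scene feeder_pad 0.72 [322. 203.] feeder -0.0292 -0.0023
scene feeder_pad 0.55 [348. 196.] feeder -0.0611 0.0604
scene feeder_face 0.69 [320. 208.] feeder -0.0157 -0.004
```

View pics/v5.png

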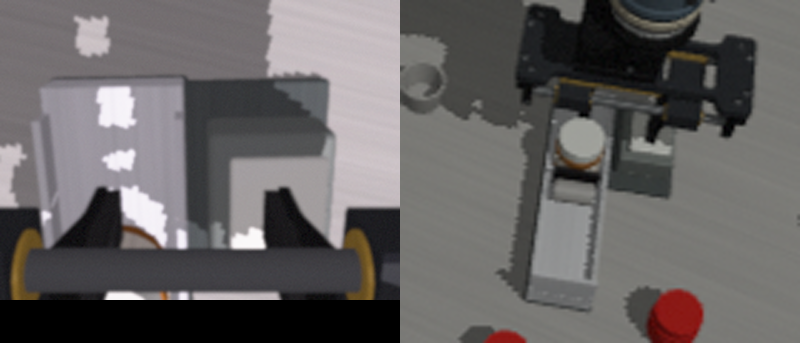

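Run:
```python
from h import *
print(bot.hand_in()); s=bot.read_state(); print(s['time_s'],s['position'],s['force'])
```

```text
the job is handed in; nothing more can be done
None
the job is handed in; nothing more can be done
```

I worked the left feeder, the one with the round jar, and handed the job in at about 5.6 s. One finger was holding the paddle down and the other was holding the jar back in the lane.

- **Paddle:** my last force reading was about 11 N upward at the calibrated full-down height (fingertips at z ≈ 40 mm). That is more than the 5 N spring plus 2 N rubbing, so the paddle is against its stop. There was also a steady 3.4 N sideways load on the tool, probably friction on the paddle.
- **Jar:** the wrist camera put it at feeder x ≈ -25 mm and the scene camera at -22 mm. That is inside the -14 to -88 mm range and clear of the gate. The picture showed it upright against the finger, with the pusher behind it.
- **Steadiness:** the arm pose stayed steady to about 0.1 mm over the 0.5 s hold before hand-in.
- **Everything else:** I kept the arm away from the other feeder, the red jars and the rest of the trolley, but took no final picture of all of it.
- **Network disagreements:** in the last scene picture the networks marked the jar as the paddle with a higher score (0.72) than the real one (0.55), and scored the red jars as jars. I went by the pictures and the wrist camera instead.

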